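Hang the tube carrier on the mixer's two sprung hooks

ROBOT

A 6-joint arm with a two-finger parallel gripper is mounted at the origin on a cart in front of the work surface, level with it; the furniture and walls round the work are solid. World frame = base frame: x ahead of the robot, y to its left, z up, the work surface at z = 0. Lengths are in mm, angles in rad, forces in N, time in s.
With the tool pointing down it reaches from about 375 to 750 mm from the base axis. Payload 9 kg.
Tool frame: the origin (TCP) lies at the very end of the fingers, on their centre line; the grasp point (between the pads) lies 19 mm behind it; x points along the fingers, y is the direction in which the jaws open and shut, and the axes are right-handed (so a half turn about x gives the same grasp; the last joint's range is limited). The gripper opens to 85 mm and grips with 20 to 120 N. Pads are 22 mm wide; open, the fingers measure 114 mm over their backs; the gripper's body (76 mm by 85 mm) begins 54 mm behind the grasp point. The pads swing forward as they close: fully open they stand 13 mm farther back than shut.
Start: joints at [1.034, 0.104, 0.097, 1.564, 0, 1.353], TCP at [188.061, 569.798, 231.331] pointing down, gripper open.
Joint ranges: [-2.99, 2.99], [-0.84, 1.86], [-1.1, 1.16], [-1.84, 2.11], [-1.51, 1.56], [-3.14, 3.14]. Speed limits (rad/s): [2.22, 2.22, 2.57, 3.14, 3.14, 3.14].

INTERFACE

Orientations are given as [roll, pitch, yaw] about the fixed x, y, z axes, in that order (R = Rz(yaw) Ry(pitch) Rx(roll)).
In Python, from station import env gives the robot as it stands.
- The arm moves only by the shell command python3 -m creep 'ROWS' [FORCE]. ROWS is JSON, one flat list of numbers, 5 for each row, row after row: the opening, from 0 (shut) to 1 (fully open), then the shift along the tool's x, y, z in cm, then the turn about the tool's x in units of 6 degrees (1.0 is 6 degrees). A call has 1 to 12 rows; each row is the pose to reach, as a shift and turn from the pose measured when the call began, along the tool's axes at that moment; what a row does not reach only later rows make up. A row lasts 1/8 s, in which the tool goes at most 62.5 mm and 10.7 degrees, less where a joint would pass 70% of its speed; a pose out of reach is approached as far as the arm can. A call with a gripper value outside its range is refused whole. The fingers move at their own pace and stop on an object; FORCE is the grip in N (left out, the last holds). Time passes only in rows, so rows that repeat a pose let the fingers close. It gives the time, the measured TCP pose, the force and the opening at its end, in the units of the state.
- env.read_state(): the state, without advancing time (a new reading comes with each control period).
- env.read_camera(name): name is "side" or "top"; returns a dict with "pixels" (420x560x3 uint8, red, green, blue), "fovy" (degrees; the focal length in pixels is half the picture's height over the tangent of half this angle, whatever the lens; pixels are square), "cx", "cy" (the principal point, pixels), "world_to_cam" (4x4, takes a point from world to camera coordinates). Camera axes: x right, y up, looking along -z (the intrinsics and any distortion apply to the point x, -y, -z); pixel columns grow to the right and rows downward; lengths in mm; the calibration is good to about 2 mm. A picture is of the moment at which its call begins. There is no depth.
- env.close_job(): hands the job in, once; it reports no verdict.
Trained networks look in the newest picture that a camera, given by its name, has taken for a name from the list of things; names that differ only in an ending like _2 or _b are one class to them, and where a whole thing is asked for, a point or a joint stands for the part that bears it (a point fixed in the world has none). Each returns a list of dicts, best first, with "conf" (0 to 1); they miss things now and then, are a little off and sometimes report something else, mostly with a low value. They report only what shows in the picture. A call takes as long as a camera call.
- env.masks_of(label, camera): "pixels" (420x560 bool, what is visible of it) and "bbox" ([left, top, right, bottom] in pixels, round what is visible of it).
The state is a dict: "time": time; "q": joint angles; "dq": joint speeds; "effort": joint torques, N m; "position": TCP position; "eef_rot": TCP orientation; "contact_force": force on the tool from outside, world axes, zero at the start; "ft_torque": the same for the moment, N m; "grip_width": finger opening in mm.
Only numpy, scipy, OpenCV 4.12 (cv2) and the standard library are available. Lean on these libraries where they do the work, as an engineer would, in place of code of your own. Each camera call takes 0.05 s, during which the arm holds its last target.

TASK

Hang the loaded tube carrier on the mixer: lower its two end pins into both hooks at once and press gently down until both spring keepers have snapped shut over the pins and you feel the pins on the bottom of the hooks. Before letting go, pull up gently for a moment until you feel both keepers hold it back, then let it down until the hooks carry it and release it. Do not force anything, keep the tubes upright, and leave everything else as it stands.

Things in the scene. Friction and masses are not known exactly. Their poses are not given: they have to be found in the camera images.
- carrier: grey plastic tube carrier holding six capped blood tubes fixed in it, about 0.3 kg (0.23 to 0.42). Origin: centre of its underside; z up, y along its length. Body 36 mm (x) by 170 mm (y), end plates 74 mm high; the tubes stand three on each side of the handle, tops 84 mm above the underside. It is the same either way round.
- handle (a point): where to grip the carrier: on its upright handle plate in the middle, 98 mm above the underside. The plate is 10 mm thick (x), 36 mm wide (y) and its top is 118 mm above the underside; grip it across its thickness. No tube stands within 23 mm of its middle along y. Axes as the carrier's.
- pin_a (a point): steel hanging pin at the carrier's +y end, round, 8 mm in diameter, along y, its axis 66 mm above the underside (32 mm below the handle point). It sticks out 18 mm from the end plate (from 85 to 103 mm from the middle); this point is on its axis 98 mm from the middle.
- pin_b (a point): the same pin at the carrier's -y end.
- mixer: white tube mixer fixed on the worktop: housing 150 mm (x) by 276 mm (y), 48 mm high, two uprights 205 mm high at its ends with a round aluminium wheel on the inside of each; the hooks on the wheels reach at most 245 mm above the worktop. Origin: middle of its underside; y points from the right wheel to the left one; controls on the -x face.
- wheels: the pair of wheels that turn together and carry one hook each. Origin on their axis, midway between them, 170 mm above the worktop; z points from the axis to the hooks, y along the axis. Parked with the hooks on top within 7 degrees, held there by a stiff drive. The hooks stand at x = 0, 98 mm to either side along y; the carrier hangs between them, with 5 mm of play along y.
- hook_slot (a point): point 30 mm from the wheels' axis along their z, midway between the hooks. The bottom of both hooks (axis of a pin that is fully home) lies at this height, but up to 7 mm higher or lower: the hooks are clamped in slots, both alike, and their setting changes and is not measured. Axes as the wheels'.
- keeper_left (a joint): angle of the left hook's spring keeper. The hook is a steel J open at the top, 18 mm deep along y (90 to 108 mm from the middle); its throat is 17 mm wide with a V bottom, its mouth flares to 30 mm, its lips end 30 to 35 mm above the bottom. The keeper, a flap pivoted at the back, closes the throat. 0: shut; it folds down 0.5 to 1 rad as a pin pushes in; pulled from below it stops at -0.12.
- keeper_right (a joint): the same for the right hook. A pin (its axis) meets the keeper 20 mm above the hook's bottom and pushes it down; this takes about 8 to 15 N for both together, more than the carrier's weight. It springs shut once the pin is some 8 mm from the bottom; the pin is then free down to the bottom. Lifted about 9 mm again, it bears on the keeper, which gives about 1 mm and then holds.
- notebook: tan spiral notebook, 210x152x13 mm, lying at the front left; leave it alone
- marker: black marker pen, 140 mm long, lying near the front edge; leave it alone
- tape: white tape roll, 52 mm across, 13 mm high, lying near the front edge; leave it alone
- amber_bottle: small amber reagent bottle, 33 mm across, 92 mm high, standing at the back; leave it alone
- strip_vial: white plastic vial, 34 mm across, 90 mm high, standing at the back; leave it alone
- dropper: thin clear plastic dropper pipette, 150 mm long, lying behind the work area; leave it alone
- slides: black slide case, 88x53x21 mm, lying at the back; leave it alone

How it is judged (in metres and radians):
On the way, in this order (a step that is already met when the one before it is completed fails the run):
1. the carrier is lifted clear of the worktop in the gripper (height (world z) of carrier above 0.04 m and contact force between the fingers and carrier above 0.5 N), for 0.2 s.
2. still held, both pins press on the bottom of the hooks with both keepers shut over them (z of pin_a in the frame of wheels between 0.018 and 0.0395 m and x of pin_a in the frame of wheels between -0.008 and 0.008 m and z of pin_b in the frame of wheels between 0.018 and 0.0395 m and x of pin_b in the frame of wheels between -0.008 and 0.008 m and y of carrier in the frame of wheels between -0.007 and 0.007 m and angle between the y axis of carrier and the y axis of wheels, either way round below 0.035 rad and value of joint keeper_left between -0.07 and 0.1 rad and value of joint keeper_right between -0.07 and 0.1 rad and contact force between the fingers and carrier above 0.5 N and contact force between carrier and wheels above 1.5 N), for 0.2 s.
3. still held, the carrier is pulled up so that both keepers are against their stops and hold it back with more than 4 N together (z of pin_a in the frame of wheels between 0.018 and 0.052 m and x of pin_a in the frame of wheels between -0.008 and 0.008 m and z of pin_b in the frame of wheels between 0.018 and 0.052 m and x of pin_b in the frame of wheels between -0.008 and 0.008 m and y of carrier in the frame of wheels between -0.007 and 0.007 m and angle between the y axis of carrier and the y axis of wheels, either way round below 0.035 rad and value of joint each of keeper_left, keeper_right below -0.08 rad and contact force between the fingers and carrier above 0.5 N and contact force between carrier and wheels above 4 N), for 0.3 s.
4. still held, the carrier is back down and the hooks carry it, keepers shut (z of pin_a in the frame of wheels between 0.018 and 0.0395 m and x of pin_a in the frame of wheels between -0.008 and 0.008 m and z of pin_b in the frame of wheels between 0.018 and 0.0395 m and x of pin_b in the frame of wheels between -0.008 and 0.008 m and y of carrier in the frame of wheels between -0.007 and 0.007 m and angle between the y axis of carrier and the y axis of wheels, either way round below 0.035 rad and value of joint keeper_left between -0.07 and 0.1 rad and value of joint keeper_right between -0.07 and 0.1 rad and contact force between the fingers and carrier above 0.5 N and contact force between carrier and wheels above 1 N), for 0.2 s.
At the end, for the whole second after the job is handed in: The carrier hangs released and at rest with both pins at the bottom of the two hooks, level along its length within 2 degrees, upright within 14 degrees, and both keepers shut over the pins (within 0.1 rad) (z of pin_a in the frame of wheels between 0.018 and 0.0395 m and x of pin_a in the frame of wheels between -0.008 and 0.008 m and z of pin_b in the frame of wheels between 0.018 and 0.0395 m and x of pin_b in the frame of wheels between -0.008 and 0.008 m and y of carrier in the frame of wheels between -0.007 and 0.007 m and angle between the y axis of carrier and the y axis of wheels, either way round below 0.035 rad and value of joint keeper_left between -0.07 and 0.1 rad and value of joint keeper_right between -0.07 and 0.1 rad and contact force between carrier and wheels above 1 N and linear speed of carrier below 0.02 m/s and angle between carrier's own z axis and vertical below 0.25 rad); the robot touches nothing.
It fails at once if the carrier is pressed or pulled against the mixer with more than 28 N (contact force between carrier and mixer above 28 N).
It fails at once if the gripper or arm pushes the mixer or its hooks with more than 10 N (contact force between the arm and mixer above 10 N).
It fails at once if the carrier is tipped more than 30 degrees (angle between carrier's own z axis and vertical above 0.52 rad).
It fails at once if a bystander is moved more than 30 mm (distance of any of notebook, marker, tape, amber_bottle, strip_vial, dropper, slides from where it was at the start of the episode above 0.03 m).
It also fails if it takes over 67 s, if anything falls off the work surface, if the arm or the gripper's body presses on something with over 40 N, if the wrist force passes 120 N, or if a joint passes its speed limit or range.

## Working session

There is one attempt and no reset: what is moved stays moved. The work goes in short steps, Python scripts to look and compute and a shell command to move; the robot and the scene stay as the last step left them, time stands still between calls to the robot, and variables do not carry over. Pictures are saved under pics/ and viewed, and the job is handed in when it is done.

```bash
ls; mkdir -p pics
cat > h.py <<'E'
import numpy as np, cv2
from station import env
def snap(cam,name):
    c=env.read_camera(cam); cv2.imwrite(f'pics/{name}.png',cv2.cvtColor(c['pixels'],cv2.COLOR_RGB2BGR)); return c
E
python3 - <<'E'
from h import *
for cam in('side','top'):
    c=snap(cam,cam+'0'); print({k:(v if k!='pixels' else 0) for k,v in c.items()})
s=env.read_state(); print(s)
E
```

```text
pics
{'pixels': 0, 'fovy': 48.38055924604981, 'cx': 283.18401890716245, 'cy': 214.13052052791954, 'world_to_cam': array([[ 9.99813973e-01, -8.79985515e-03,  1.71633630e-02,
        -5.81090575e+02],
       [-9.07277831e-03,  5.70691107e-01,  8.21114697e-01,
        -1.06003426e+02],
       [-1.70206690e-02, -8.21117667e-01,  5.70505104e-01,
        -1.30196745e+03],
       [ 0.00000000e+00,  0.00000000e+00,  0.00000000e+00,
         1.00000000e+00]])}
{'pixels': 0, 'fovy': 57.914214216130176, 'cx': 271.35127325883735, 'cy': 205.52745705218717, 'world_to_cam': array([[-9.26020018e-03, -9.99943479e-01,  5.22367041e-03,
        -1.00789243e+01],
       [ 9.91108913e-01, -8.48473567e-03,  1.32782272e-01,
        -5.69877458e+02],
       [-1.32730446e-01,  6.40681672e-03,  9.91131465e-01,
        -1.10051659e+03],
       [ 0.00000000e+00,  0.00000000e+00,  0.00000000e+00,
         1.00000000e+00]])}
{'time': 0.1, 'q': array([ 1.03428846e+00,  1.04663177e-01,  9.65746421e-02,  1.56391098e+00,
       -2.72685488e-06,  1.35309045e+00]), 'dq': array([-3.20808559e-05,  1.35036013e-03,  1.44086737e-03,  8.10481682e-04,
        6.53674010e-04,  6.45388277e-04]), 'effort': array([ 6.63261308e-03, -5.58202422e+01,  5.04723179e+01,  1.28580281e-02,
       -2.19522399e-04, -9.77849481e-06]), 'position': array([187.89867712, 569.50977125, 230.60146902]), 'eef_rot': array([-1.78623586,  1.56959313, -2.10503785]), 'contact_force': array([-0.16002162, -0.75066452, -0.27553482]), 'ft_torque': array([ 0.01014706,  0.02015494, -0.02796078]), 'grip_width': 85.25486715430779}
```

View pics/side0.png

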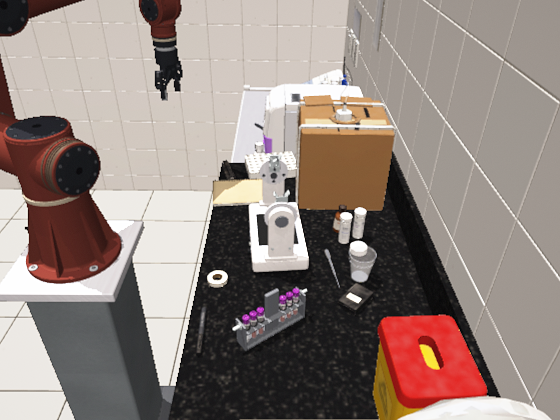

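View pics/top0.png

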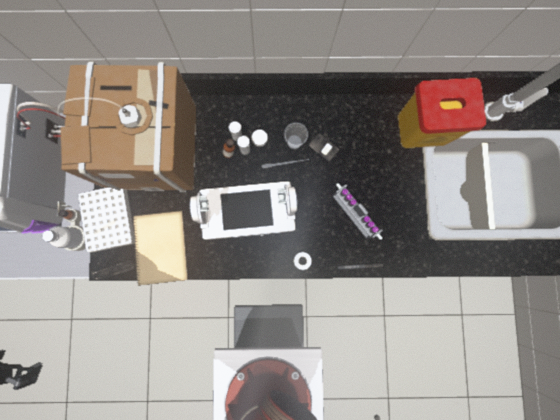

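```bash
cat >> h.py <<'E'
def zoom(src,name,box,k=6):
    im=cv2.imread(f'pics/{src}.png'); l,t,r,b=box
    im=cv2.resize(im[t:b,l:r],None,fx=k,fy=k,interpolation=cv2.INTER_CUBIC)
    for x in range((l//10+1)*10,r,10):
        cv2.line(im,((x-l)*k,0),((x-l)*k,6 if x%50 else 14),(0,255,0),1); cv2.putText(im,str(x),((x-l)*k-8,24),0,.35,(0,255,0),1)
    for y in range((t//10+1)*10,b,10):
        cv2.line(im,(0,(y-t)*k),(6,(y-t)*k),(0,255,0),1); cv2.putText(im,str(y),(8,(y-t)*k+4),0,.35,(0,255,0),1)
    cv2.imwrite(f'pics/{name}.png',im)
def proj(c,P):
    P=np.atleast_2d(P); q=(c['world_to_cam']@np.c_[P,np.ones(len(P))].T).T[:,:3]
    f=210/np.tan(np.radians(c['fovy'])/2)
    return np.c_[c['cx']+f*q[:,0]/-q[:,2], c['cy']-f*q[:,1]/-q[:,2]]
def ray(c,u,v):
    f=210/np.tan(np.radians(c['fovy'])/2); M=c['world_to_cam']; R=M[:3,:3]
    d=R.T@np.array([(u-c['cx'])/f,-(v-c['cy'])/f,-1]); o=-R.T@M[:3,3]; return o,d
def atz(c,u,v,z):
    o,d=ray(c,u,v); return o+d*(z-o[2])/d[2]
E
python3 - <<'E'
from h import *
zoom('side0','z1',(220,270,330,360),7); zoom('side0','z2',(230,140,330,280),5)
zoom('top0','z3',(320,170,400,250),7); zoom('top0','z4',(180,165,310,245),6)
E
```

```text
(no output)
```

View pics/z1.png

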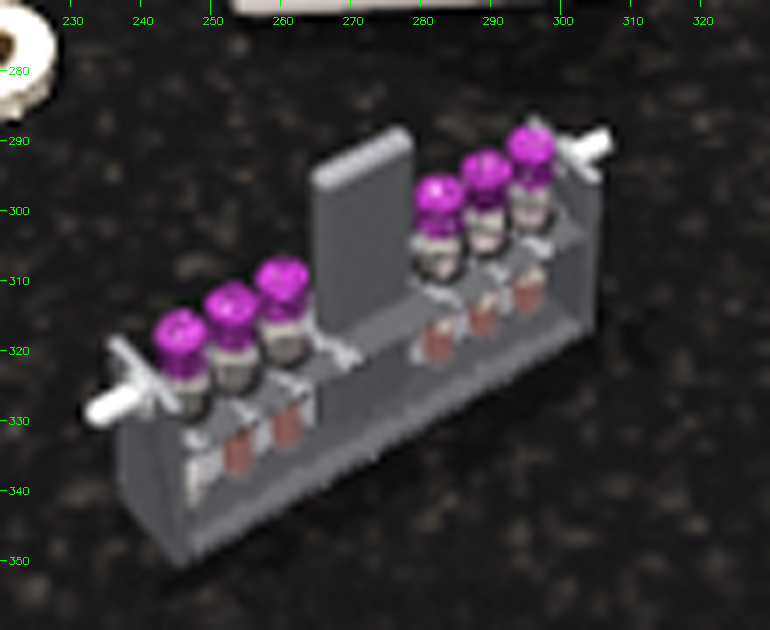

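View pics/z2.png

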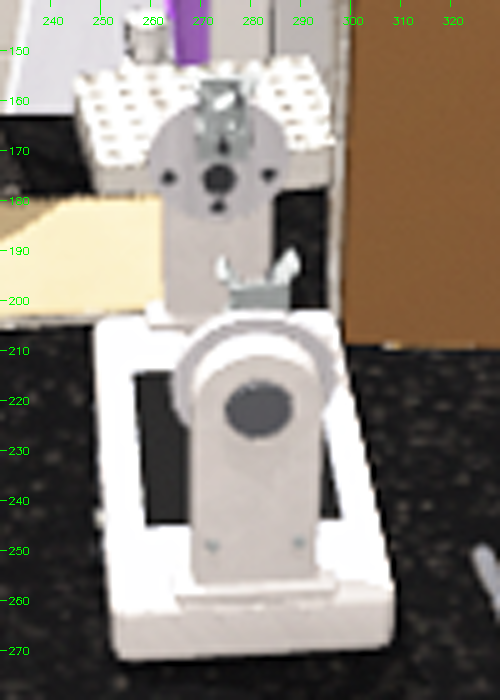

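View pics/z3.png

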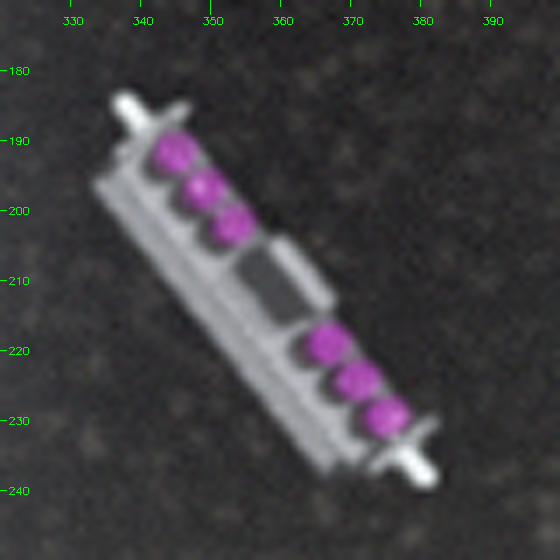

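View pics/z4.png

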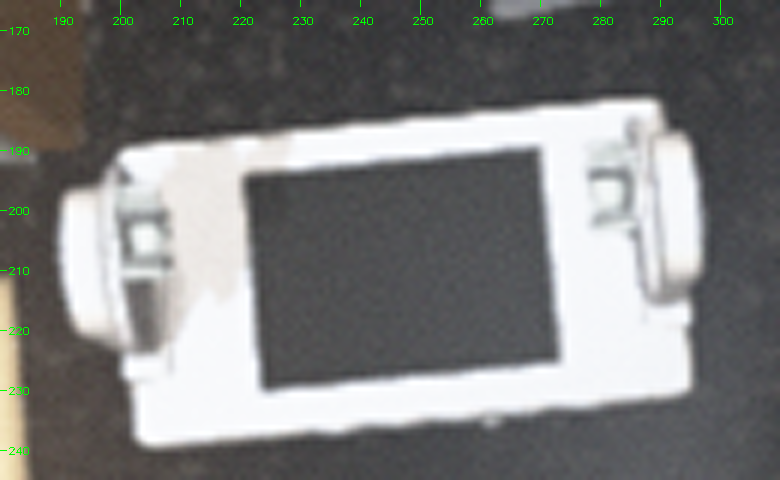

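```bash
cat > fit.py <<'E'
from h import *
from scipy.optimize import least_squares
S=env.read_camera('side');T=env.read_camera('top')
def rz(a): return np.array([[np.cos(a),-np.sin(a),0],[np.sin(a),np.cos(a),0],[0,0,1]])
def fit(obs,x0,free_z=False):
    def res(p):
        r=[]
        for c,P,uv in obs:
            W=rz(p[2])@np.array(P,float)+[p[0],p[1],p[3] if free_z else 0]
            r.append(proj(c,W)[0]-uv)
        return np.ravel(r)
    s=least_squares(res,x0+([0] if free_z else []),x_scale=[100,100,.1]+([10] if free_z else []))
    return s.x,s.fun.reshape(-1,2)
E
cat > f1.py <<'E'
from fit import *
A=[0,103,66];B=[0,-103,66];H=[0,0,118]
# top view upper-left pin = larger x, larger y -> call A
obs=[(S,A,(306.6,290.4)),(S,B,(233.1,328.9)),(T,A,(337.4,184.3)),(T,B,(381.1,238.6)),(S,H,(271.5,292.3)),(T,H,(363,209.5))]
for fz in(0,1):
    for o in (obs,obs[:2]+obs[4:5],obs[2:4]+obs[5:]):
        p,r=fit(o,[550,-150,-.6],fz); print(p.round(3)); print(r.round(1).tolist())
s=env.read_state()
from scipy.spatial.transform import Rotation as R
print(R.from_euler('xyz',s['eef_rot']).as_matrix().round(3))
E
python3 f1.py
```

```text
[ 549.829 -271.691   -0.931]
[[-0.4, -1.0], [-1.4, 0.5], [-0.1, -1.6], [0.4, -0.2], [-0.7, -0.7], [0.6, -1.5]]
[ 551.688 -272.733   -0.937]
[[0.6, -0.5], [-0.7, 0.7], [0.2, -0.4]]
[ 546.654 -270.723   -0.924]
[[-0.6, -0.4], [0.3, 0.8], [0.3, -0.3]]
[ 549.908 -270.835   -0.932   -2.613]
[[-0.4, -0.4], [-1.3, 1.0], [-0.5, -1.5], [-0.2, -0.1], [-0.6, -0.1], [0.0, -1.4]]
[ 551.377 -256.48    -0.944  -16.953]
[[-0.1, 0.0], [-0.1, -0.0], [0.1, -0.0]]
[ 549.541 -276.785   -0.924  -24.841]
[[-0.1, 0.2], [-0.1, 0.1], [0.2, -0.3]]
[[-0.     0.313  0.95 ]
 [-0.001  0.95  -0.313]
 [-1.    -0.001 -0.   ]]
```

```bash
cat > f2.py <<'E'
from fit import *
o=[(T,[75,138,48],(199.7,190)),(T,[75,-138,48],(290,181.3)),(T,[-75,-138,0],(295.3,230.5)),(T,[-75,138,0],(202.8,239.5)),
(S,[-75,-138,0],(254,272)),(S,[75,-138,0],(307.6,270)),(S,[-75,-138,48],(252,262.4)),(S,[75,-138,48],(308,261)),(S,[-75,138,48],(249,204)),(S,[75,138,48],(297.4,202.4))]
for q in(o,o[:4],o[4:]):
    p,r=fit(q,[600,50,.1]); print(p.round(3)); print(r.round(1).tolist())
    M=rz(p[2])
    for c in(S,T):
        for P in([0,110,170],[0,-138,170],[0,98,200],[0,-98,200],[0,98,235],[0,-98,235]): print(P,proj(c,M@np.array(P)+[p[0],p[1],0]).round(1)[0],end=' ')
        print()
E
python3 f2.py
```

```text
[5.60114e+02 5.69390e+01 8.40000e-02]
[[-0.7, -2.0], [0.8, -1.7], [-0.5, -0.1], [2.4, -0.7], [-2.3, 2.5], [0.2, 1.7], [-0.7, -1.7], [0.6, -3.0], [-1.0, -1.7], [-1.0, -1.9]]
[0, 110, 170] [273.2 171.4] [0, -138, 170] [280.8 221.3] [0, 98, 200] [273.6 164.2] [0, -98, 200] [279.5 202.2] [0, 98, 235] [273.6 153.1] [0, -98, 235] [279.7 190.2] 
[0, 110, 170] [203.  206.6] [0, -138, 170] [296.2 198. ] [0, 98, 200] [205.6 204.6] [0, -98, 200] [281.6 197.6] [0, 98, 235] [203.3 202.7] [0, -98, 235] [282.1 195.5] 
[5.56669e+02 5.84520e+01 8.40000e-02]
[[-1.3, -0.9], [0.3, -0.6], [-0.9, 1.1], [1.9, 0.4]]
[0, 110, 170] [272.  171.1] [0, -138, 170] [279.4 220.9] [0, 98, 200] [272.4 163.9] [0, -98, 200] [278.2 201.8] [0, 98, 235] [272.4 152.9] [0, -98, 235] [278.3 189.9] 
[0, 110, 170] [202.4 207.9] [0, -138, 170] [295.7 199.3] [0, 98, 200] [205.  205.9] [0, -98, 200] [281. 199.] [0, 98, 235] [202.7 204.1] [0, -98, 235] [281.5 196.9] 
[5.62407e+02 5.48760e+01 7.70000e-02]
[[-1.8, 2.9], [0.7, 2.4], [-0.2, -1.3], [1.2, -2.4], [0.0, -1.5], [0.1, -1.5]]
[0, 110, 170] [274.3 171.7] [0, -138, 170] [281.3 221.8] [0, 98, 200] [274.6 164.6] [0, -98, 200] [280.2 202.6] [0, 98, 235] [274.7 153.5] [0, -98, 235] [280.4 190.7] 
[0, 110, 170] [203.8 205.4] [0, -138, 170] [297.  197.5] [0, 98, 200] [206.4 203.5] [0, -98, 200] [282.4 197. ] [0, 98, 235] [204.1 201.5] [0, -98, 235] [282.9 194.8]
```

Run:
```python
import cv2,numpy as np
im=cv2.imread('pics/side0.png')
def z(box,k,lo,hi):
    l,t,r,b=box; a=im[t:b,l:r].astype(float); a=np.clip((a-lo)/(hi-lo),0,1)*255
    return cv2.resize(a.astype(np.uint8),None,fx=k,fy=k,interpolation=cv2.INTER_CUBIC)
a=z((243,150,313,215),6,90,255); b=z((243,215,313,280),6,120,255)
cv2.imwrite('pics/z5.png',np.vstack([a])); cv2.imwrite('pics/z6.png',b)
im=cv2.imread('pics/top0.png')
cv2.imwrite('pics/z7.png',np.hstack([z((190,180,220,235),11,100,255),z((270,175,300,230),11,100,255)]))
```

```text
(no output)
```

View pics/z5.png

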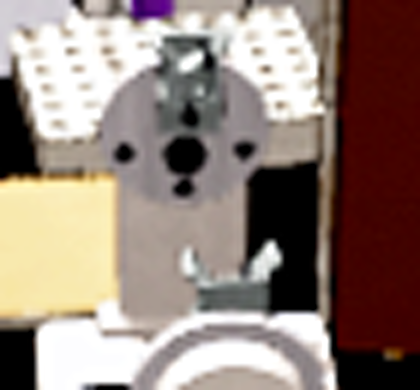

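View pics/z6.png

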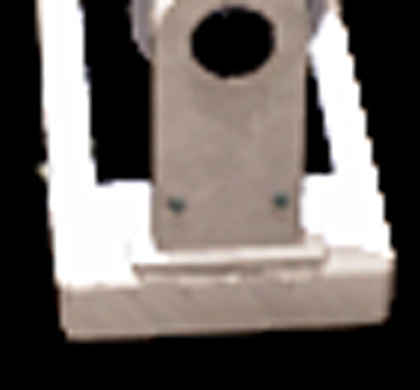

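View pics/z7.png

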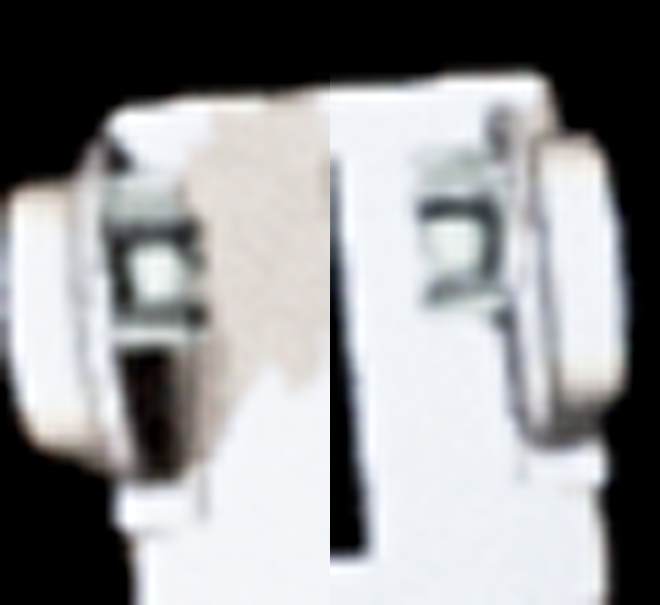

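```bash
cat > go.py <<'E'
import sys
from h import *
from scipy.spatial.transform import Rotation as R
def go(x,y,z,yaw=None):
    s=env.read_state(); M=R.from_euler('xyz',s['eef_rot']).as_matrix()
    cur=np.degrees(np.arctan2(M[1,1],M[0,1]))
    d=M.T@(np.array([x,y,z])-s['position'])/10
    t=0
    if yaw is not None:
        t=-(((yaw-cur)+180)%360-180)/6
    print('t',round(s['time'],2),'pos',s['position'].round(1),'yaw',cur.round(2),'tilt',M[:,0].round(4),'q',s['q'].round(2),'F',s['contact_force'].round(2),'Tq',s['ft_torque'].round(2),'w',round(s['grip_width'],1))
    print('shift cm',d.round(2),'turn',round(t,2))
if __name__=='__main__':
    a=[float(v) for v in sys.argv[1:]]
    go(*a) if a else go(*env.read_state()['position'])
E
python3 go.py 549.8 -271.7 235 126.7
```

```text
t 0.3 pos [188.  569.7 231.1] yaw 71.73 tilt [-2.e-04 -3.e-04 -1.e+00] q [1.03 0.1  0.1  1.56 0.   1.35] F [-0.07 -0.54  0.93] Tq [0.01 0.02 0.01] w 85.1
shift cm [ -0.38 -68.56  60.73] turn -9.16
```

```bash
python3 -m creep '[1,-0.4,-3.4,3.0,-0.4, 1,-0.4,-6.9,6.1,-0.9, 1,-0.4,-10.3,9.1,-1.4, 1,-0.4,-13.7,12.1,-1.8, 1,-0.4,-17.1,15.2,-2.3, 1,-0.4,-20.6,18.2,-2.8, 1,-0.4,-24,21.3,-3.2, 1,-0.4,-27.4,24.3,-3.7, 1,-0.4,-30.9,27.3,-4.1, 1,-0.4,-34.3,30.4,-4.6, 1,-0.4,-34.3,30.4,-4.6]'; python3 go.py 549.8 -271.7 235 126.7
```

```text
time: 1.68
position: [370.1, 146.4, 235.1]
eef_rot: [-1.655, 1.57, -1.496]
contact_force: [0.3, 0.5, -0.4]
grip_width: 85.4
t 1.68 pos [370.1 146.4 235.1] yaw 99.1 tilt [ 1.e-04 -7.e-04 -1.e+00] q [ 0.05 -0.52 -0.45  1.65 -0.   -0.11] F [ 0.32  0.46 -0.42] Tq [0.04 0.03 0.  ] w 85.4
shift cm [ 4.000e-02 -4.413e+01  1.113e+01] turn -4.6
```

```bash
python3 -m creep '[1,0,-3.7,0.9,-0.4, 1,0,-7.4,1.9,-0.8, 1,0,-11,2.8,-1.1, 1,0,-14.7,3.7,-1.5, 1,0,-18.4,4.6,-1.9, 1,0,-22.1,5.6,-2.3, 1,0,-25.7,6.5,-2.7, 1,0,-29.4,7.4,-3.1, 1,0,-33.1,8.3,-3.4, 1,0,-36.8,9.3,-3.8, 1,0,-40.5,10.2,-4.2, 1,0,-44.1,11.1,-4.6]'; python3 go.py 549.8 -271.7 160 126.7
```

```text
time: 3.18
position: [550.4, -271.5, 235.3]
eef_rot: [-1.934, 1.57, -1.292]
contact_force: [-0.3, 0.1, -0.6]
grip_width: 85.4
t 3.17 pos [ 550.4 -271.5  235.3] yaw 126.8 tilt [ 1.e-04 -4.e-04 -1.e+00] q [-0.67  0.15  0.15  1.57 -0.   -1.31] F [-0.28  0.06 -0.61] Tq [-0.03  0.01  0.03] w 85.4
shift cm [ 7.53  0.02 -0.06] turn 0.02
```

```bash
python3 -m creep '[1,1.5,0,0,0, 1,4,0,0,0, 1,6.5,0,0,0, 1,7.5,0,0,0, 1,7.5,0,0,0, 1,7.5,0,0,0]'
python3 - <<'E'
from h import *
snap('side','side1'); snap('top','top1')
zoom('side1','z8',(215,210,335,360),4); zoom('top1','z9',(310,160,410,260),5)
a=cv2.imread('pics/z8.png');b=cv2.imread('pics/z9.png');h=max(a.shape[0],b.shape[0])
cv2.imwrite('pics/z89.png',cv2.resize(np.hstack([np.pad(i,((0,h-i.shape[0]),(0,0),(0,0))) for i in(a,b)]),None,fx=.8,fy=.8))
E
```

```text
time: 3.92
position: [550.9, -271.4, 161.5]
eef_rot: [-1.381, 1.569, -0.739]
contact_force: [0.5, -0.2, 0.6]
grip_width: 85.6
```

View pics/z89.png

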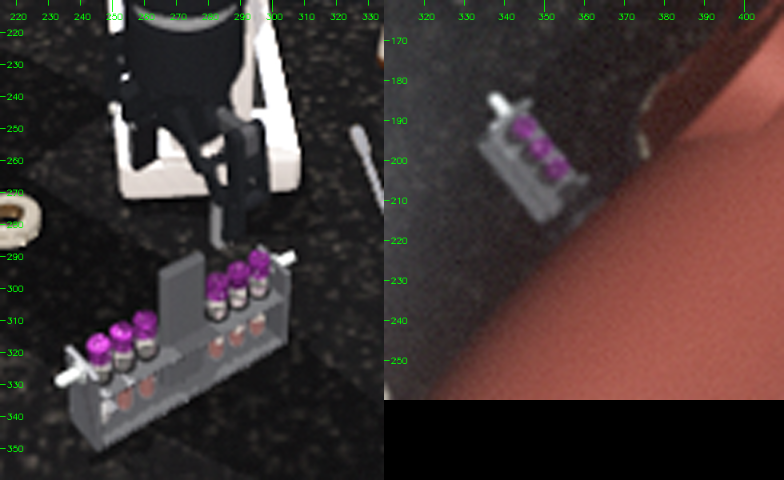

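```bash
python3 -m creep '[1,1.5,0.05,0,0, 1,3.5,0.05,0,0, 1,5.5,0.05,0,0, 1,7,0.05,0,0, 1,8,0.05,0,0, 1,8.2,0.05,0,0, 1,8.2,0.05,0,0]'
python3 - <<'E'
from h import *
s=env.read_state();print(s['position'],s['contact_force'])
snap('side','side2')
zoom('side2','z10',(215,210,335,360),4)
E
```

```text
time: 4.9
position: [551.0, -271.6, 80.0]
eef_rot: [-1.366, 1.568, -0.724]
contact_force: [-0.2, 0.4, 0.4]
grip_width: 85.0
[ 550.97625414 -271.63736131   79.96155307] [-0.21929603  0.39615496  0.36869082]
```

View pics/z10.png

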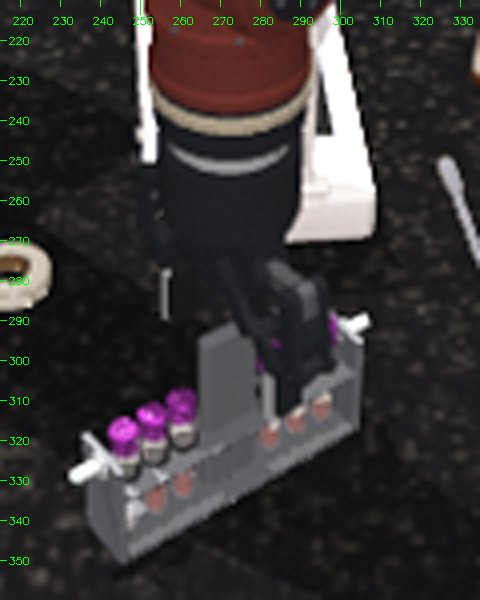

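```bash
python3 -m creep '[0,0,0,0,0, 0,0,0,0,0, 0,0,0,0,0, 0,0,0,0,0, 0,0,0,0,0, 0,0,0,0,0, 0,0,0,0,0, 0,0,0,0,0]' 70; python3 go.py
```

```text
time: 5.95
position: [550.9, -271.6, 80.1]
eef_rot: [-1.39, 1.568, -0.747]
contact_force: [-0.6, 1.1, -0.2]
grip_width: 9.2
t 5.95 pos [ 550.9 -271.6   80.1] yaw 126.8 tilt [ 0.0019 -0.0018 -1.    ] q [-0.67  0.17 -0.11  1.29 -0.   -1.31] F [-0.62  1.07 -0.25] Tq [ 0.27  0.33 -0.02] w 9.2
shift cm [0. 0. 0.] turn 0
```

```bash
python3 -m creep '[0,-1,0,0,0, 0,-3,0,0,0, 0,-6,0,0,0, 0,-10,0,0,0, 0,-14,0,0,0, 0,-18,0,0,0, 0,-22,0,0,0, 0,-25,0,0,0, 0,-26.5,0,0,0, 0,-26.5,0,0,0, 0,-26.5,0,0,0]'; python3 go.py 450 -150 345
python3 - <<'E'
from h import *
snap('side','side3');snap('top','top3')
E
```

```text
time: 7.32
position: [550.3, -271.1, 344.8]
eef_rot: [-1.392, 1.568, -0.749]
contact_force: [-0.0, 0.3, -4.2]
grip_width: 9.3
t 7.33 pos [ 550.3 -271.1  344.8] yaw 126.8 tilt [ 0.0018 -0.0016 -1.    ] q [-0.67  0.21  0.42  1.78 -0.   -1.31] F [-0.02  0.3  -4.24] Tq [ 0.03  0.03 -0.03] w 9.3
shift cm [-0.05 15.7  -0.78] turn 0
```

View pics/side3.png

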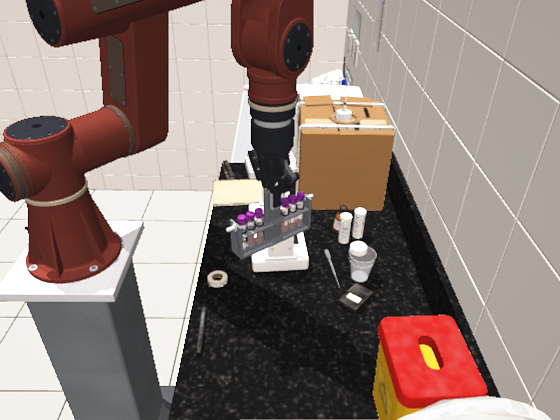

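View pics/top3.png

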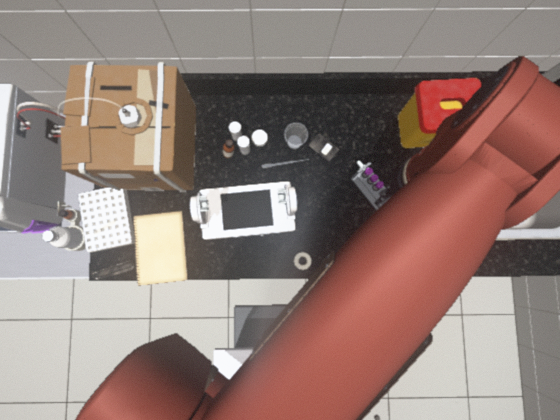

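Run:
```python
from fit import *
zoom('side3','z11',(220,180,325,262),7); zoom('top3','z12',(345,150,400,215),9)
for c,n in((S,'S'),(T,'T')):
    M=rz(-0.9286)
    for P in([0,103,66],[0,-103,66],[0,0,118]): print(n,P,proj(c,M@np.array(P,float)+[550.3,-271.1,344.8-79])[0].round(1))
```

```text
S [0, 103, 66] [312.2 193.9]
S [0, -103, 66] [225.4 229.4]
S [0, 0, 118] [271.4 187.6]
T [0, 103, 66] [357.8 159.9]
T [0, -103, 66] [416.7 232.5]
T [0, 0, 118] [394.5 191.8]
```

View pics/z11.png

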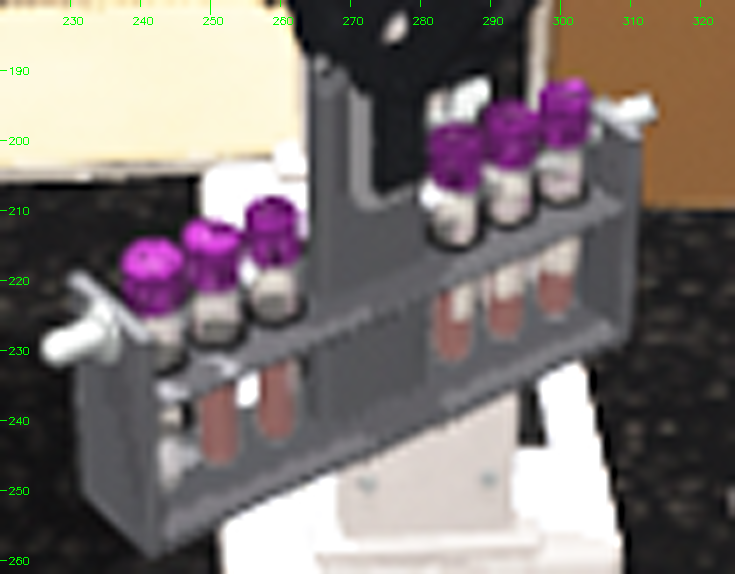

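View pics/z12.png

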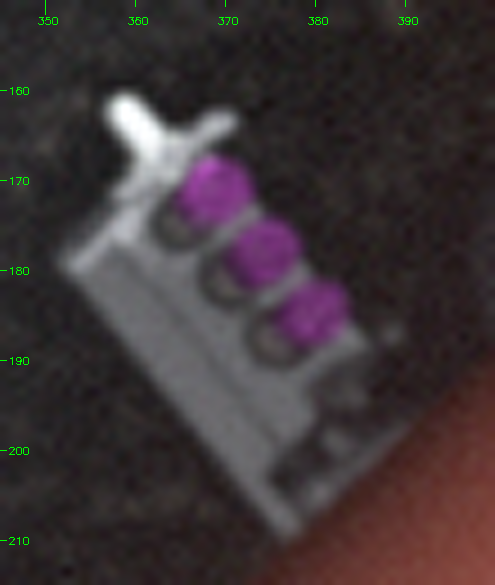

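```bash
python3 go.py 560.5 58.7 347 184.8
```

```text
t 7.53 pos [ 550.2 -270.9  344.3] yaw 126.8 tilt [ 0.0011 -0.001  -1.    ] q [-0.67  0.21  0.42  1.78 -0.   -1.31] F [-0.33 -0.02 -3.99] Tq [ 0.03  0.03 -0.04] w 9.7
shift cm [-0.3  25.78 20.57] turn -9.67
```

```bash
python3 -m creep '[0,-0.1,1.2,1.0,-0.4, 0,-0.2,3.6,2.9,-1.3, 0,-0.2,6.4,5.1,-2.4, 0,-0.3,9.2,7.3,-3.5, 0,-0.3,12,9.6,-4.5, 0,-0.3,14.8,11.8,-5.6, 0,-0.3,17.6,14,-6.6, 0,-0.3,20.4,16.3,-7.7, 0,-0.3,22.8,18.2,-8.6, 0,-0.3,24.7,19.7,-9.3, 0,-0.3,25.8,20.6,-9.7, 0,-0.3,25.8,20.6,-9.7]'; python3 go.py 560.5 58.7 300 184.8
python3 - <<'E'
from h import *
snap('side','side4');snap('top','top4')
zoom('side4','z13',(225,90,325,240),4); zoom('top4','z14',(180,150,320,250),5)
E
```

```text
time: 9.02
position: [560.4, 59.9, 347.0]
eef_rot: [-2.482, 1.569, -0.822]
contact_force: [0.6, 0.1, -3.1]
grip_width: 9.0
t 9.03 pos [560.4  59.9 347. ] yaw -174.91 tilt [ 0.001 -0.001 -1.   ] q [-0.12  0.05  0.26  1.77 -0.   -1.78] F [ 0.6   0.08 -3.11] Tq [-0.02 -0.01 -0.  ] w 9.0
shift cm [ 4.7   0.   -0.12] turn 0.05
```

View pics/z13.png

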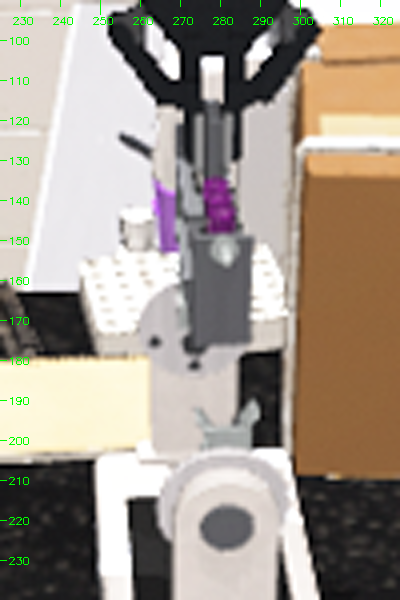

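View pics/z14.png

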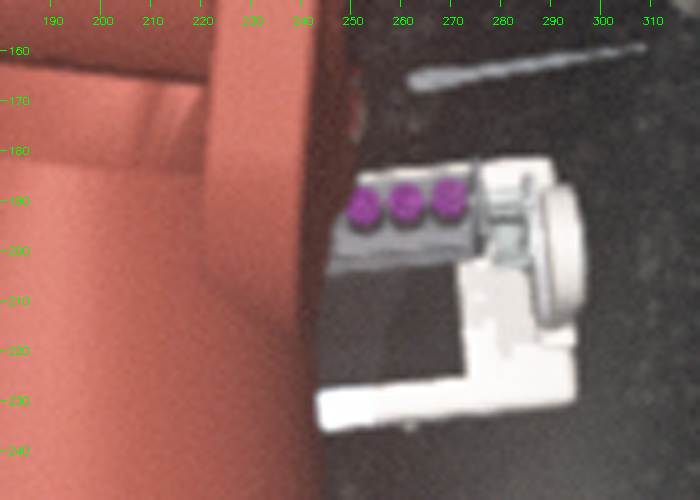

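```bash
cat > pj.py <<'E'
from fit import *
from scipy.spatial.transform import Rotation as R
s=env.read_state(); M=R.from_euler('xyz',s['eef_rot']).as_matrix()
X=-M[:,1] if M[0,1]<0 else M[:,1]; Z=-M[:,0]; Y=np.cross(Z,X); C=np.c_[X,Y,Z]
def cw(P): return s['position']+C@(np.array(P,float)-[0,0,79])
def show(P):
    print(P,'S',proj(S,cw(P))[0].round(1),'T',proj(T,cw(P))[0].round(1))
if __name__=='__main__':
    for P in([0,-85,74],[0,-103,66],[0,103,66],[0,-98,66],[18,-85,0],[-18,-85,0],[18,-85,74],[-18,-85,74]): show(P)
    print('mixer pts'); 
    for a in (0,.04):
      for P in([0,-98,200],[0,-98,232],[0,98,200],[0,98,232],[0,-90,232],[0,-108,232]):
        W=rz(.084)@np.array([(P[2]-170)*np.sin(a),P[1],0])+[559.3,58.7,P[2]]; print(a,P,'S',proj(S,W)[0].round(1),'T',proj(T,W)[0].round(1))
E
python3 pj.py
python3 - <<'E'
from h import *
zoom('side4','z15',(255,130,305,240),7); zoom('top4','z16',(255,175,305,225),11)
E
```

```text
[0, -85, 74] S [280.1 148.1] T [277.2 188. ]
[0, -103, 66] S [280.8 154.7] T [285.2 187.9]
[0, 103, 66] S [273.8 119. ] T [192.8 196.5]
[0, -98, 66] S [280.6 153.7] T [282.9 188.1]
[18, -85, 0] S [287.1 175.3] T [275.9 186.1]
[-18, -85, 0] S [272.3 175.8] T [277.3 200.9]
[18, -85, 74] S [287.8 147.9] T [276.4 180. ]
[-18, -85, 74] S [272.4 148.3] T [278. 196.]
mixer pts
0 [0, -98, 200] S [279.2 201.8] T [280.9 198. ]
0 [0, -98, 232] S [279.4 190.9] T [281.3 196. ]
0 [0, 98, 200] S [273.3 163.9] T [205.  204.9]
0 [0, 98, 232] S [273.3 153.8] T [202.8 203.2]
0 [0, -90, 232] S [279.1 189.1] T [278.1 196.3]
0 [0, -108, 232] S [279.7 193. ] T [285.3 195.6]
0.04 [0, -98, 200] S [279.7 201.7] T [280.9 197.5]
0.04 [0, -98, 232] S [280.4 190.8] T [281.2 195. ]
0.04 [0, 98, 200] S [273.7 163.9] T [204.9 204.5]
0.04 [0, 98, 232] S [274.2 153.8] T [202.7 202.2]
0.04 [0, -90, 232] S [280.1 189.1] T [278.  195.3]
0.04 [0, -108, 232] S [280.7 193. ] T [285.2 194.7]
```

View pics/z15.png

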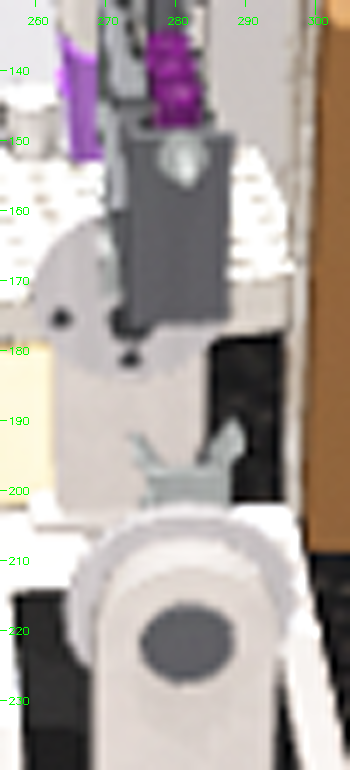

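View pics/z16.png

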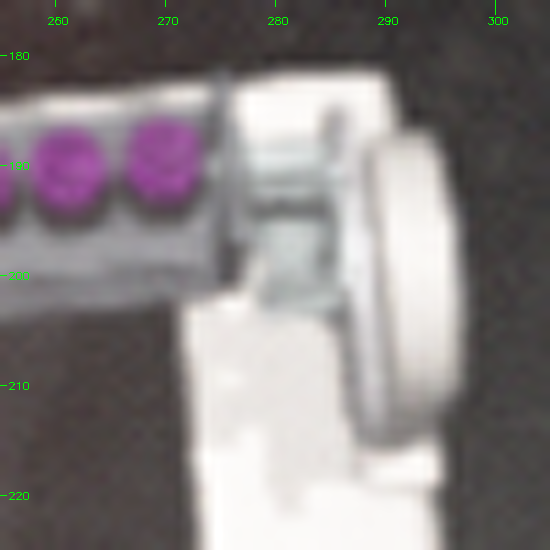

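```bash
python3 go.py 561.3 58.3 268 -174.9
```

```text
t 9.22 pos [560.6  58.3 347. ] yaw -175.09 tilt [ 9.0e-04 -1.3e-03 -1.0e+00] q [-0.13  0.05  0.26  1.77 -0.   -1.78] F [-0.29  0.79 -3.88] Tq [ 0.   -0.01  0.02] w 9.1
shift cm [ 7.9  -0.06  0.01] turn -0.03
```

```bash
python3 -m creep '[0,1,-0.06,0.08,-0.03, 0,3,-0.06,0.08,-0.03, 0,5,-0.06,0.08,-0.03, 0,6.7,-0.06,0.08,-0.03, 0,7.6,-0.06,0.08,-0.03, 0,7.9,-0.06,0.08,-0.03, 0,7.9,-0.06,0.08,-0.03, 0,7.9,-0.06,0.08,-0.03]'; python3 go.py
python3 - <<'E'
from h import *
snap('side','side5');snap('top','top5')
zoom('side5','z17',(250,130,310,230),7); zoom('top5','z18',(255,175,305,225),11)
E
python3 pj.py
```

```text
time: 10.22
position: [561.5, 59.0, 268.7]
eef_rot: [-2.279, 1.568, -0.62]
contact_force: [0.2, -0.5, -3.4]
grip_width: 9.0
t 10.22 pos [561.5  59.  268.7] yaw -174.91 tilt [ 0.002  -0.0014 -1.    ] q [-0.13  0.01  0.06  1.63 -0.   -1.79] F [ 0.17 -0.48 -3.4 ] Tq [-0.04  0.01 -0.05] w 9.0
shift cm [0. 0. 0.] turn 0
[0, -85, 74] S [280.1 177. ] T [276.2 193.4]
[0, -103, 66] S [280.7 183.7] T [283.5 193.3]
[0, 103, 66] S [273.8 145.5] T [199.  201.4]
[0, -98, 66] S [280.5 182.6] T [281.5 193.5]
[18, -85, 0] S [286.8 202.1] T [275.  191.3]
[-18, -85, 0] S [272.6 202.7] T [276.4 204.9]
[18, -85, 74] S [287.4 176.8] T [275.5 186.1]
[-18, -85, 74] S [272.7 177.3] T [277.  200.8]
mixer pts
0 [0, -98, 200] S [279.2 201.8] T [280.9 198. ]
0 [0, -98, 232] S [279.4 190.9] T [281.3 196. ]
0 [0, 98, 200] S [273.3 163.9] T [205.  204.9]
0 [0, 98, 232] S [273.3 153.8] T [202.8 203.2]
0 [0, -90, 232] S [279.1 189.1] T [278.1 196.3]
0 [0, -108, 232] S [279.7 193. ] T [285.3 195.6]
0.04 [0, -98, 200] S [279.7 201.7] T [280.9 197.5]
0.04 [0, -98, 232] S [280.4 190.8] T [281.2 195. ]
0.04 [0, 98, 200] S [273.7 163.9] T [204.9 204.5]
0.04 [0, 98, 232] S [274.2 153.8] T [202.7 202.2]
0.04 [0, -90, 232] S [280.1 189.1] T [278.  195.3]
0.04 [0, -108, 232] S [280.7 193. ] T [285.2 194.7]
```

View pics/z17.png

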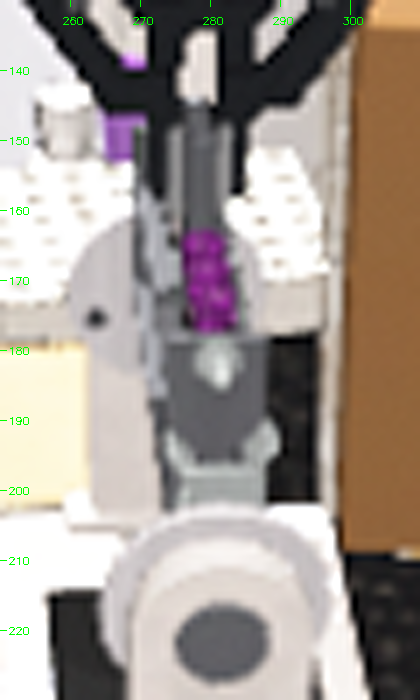

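View pics/z18.png

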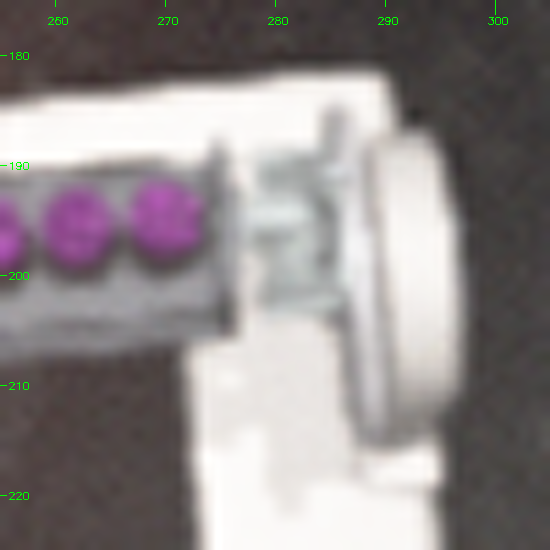

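View pics/top5.png

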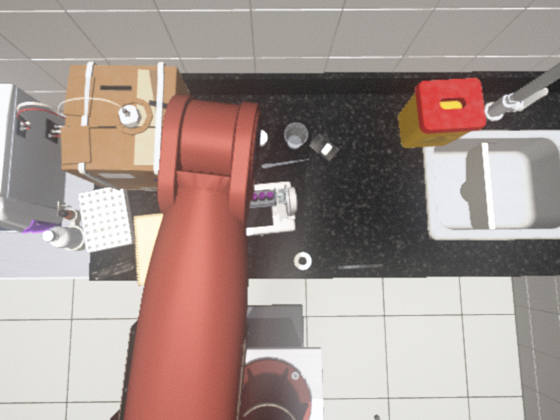

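```bash
python3 -m creep '[0,0.7,0,0.05,0, 0,1.5,0,0.05,0, 0,2.2,0,0.05,0, 0,2.4,0,0.05,0, 0,2.4,0,0.05,0, 0,2.4,0,0.05,0]'; python3 go.py 561 57.5 236 -175
```

```text
time: 11.18
position: [561.5, 59.4, 244.6]
eef_rot: [-2.291, 1.568, -0.631]
contact_force: [-0.0, -1.3, -3.6]
grip_width: 8.8
t 11.18 pos [561.5  59.4 244.6] yaw -174.91 tilt [ 0.0019 -0.0014 -1.    ] q [-0.13 -0.    0.01  1.58 -0.   -1.79] F [-0.04 -1.25 -3.58] Tq [ 0.03 -0.03 -0.  ] w 8.8
shift cm [ 0.86  0.07 -0.19] turn 0.02
```

```bash
python3 -m creep '[0,0.3,0,-0.15,0, 0,0.6,0,-0.15,0, 0,0.8,0,-0.15,0, 0,0.8,0,-0.15,0]'; python3 go.py 561 58 232 -175
```

```text
time: 11.68
position: [561.5, 58.0, 236.3]
eef_rot: [-2.381, 1.569, -0.721]
contact_force: [0.0, -0.5, -3.0]
grip_width: 9.1
t 11.68 pos [561.5  58.  236.3] yaw -174.91 tilt [ 0.0015 -0.0013 -1.    ] q [-0.13 -0.01 -0.01  1.57 -0.   -1.79] F [ 0.04 -0.52 -3.02] Tq [ 0.02 -0.03 -0.02] w 9.1
shift cm [0.43 0.05 0.01] turn 0.02
```

Run:
```python
from h import *
snap('side','side6');snap('top','top6')
zoom('side6','z19',(250,140,310,230),7); zoom('top6','z20',(255,175,305,225),11)
```

```text
(no output)
```

View pics/z19.png

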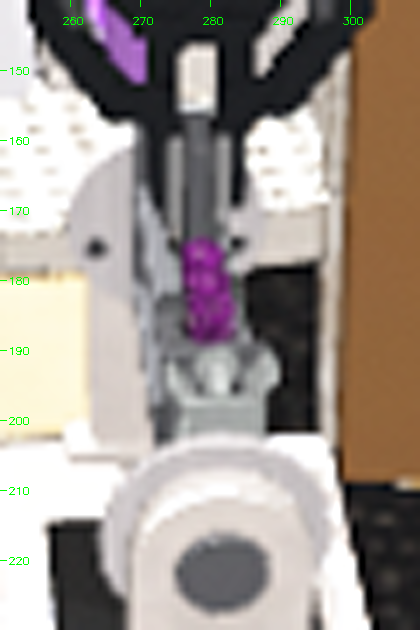

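View pics/z20.png

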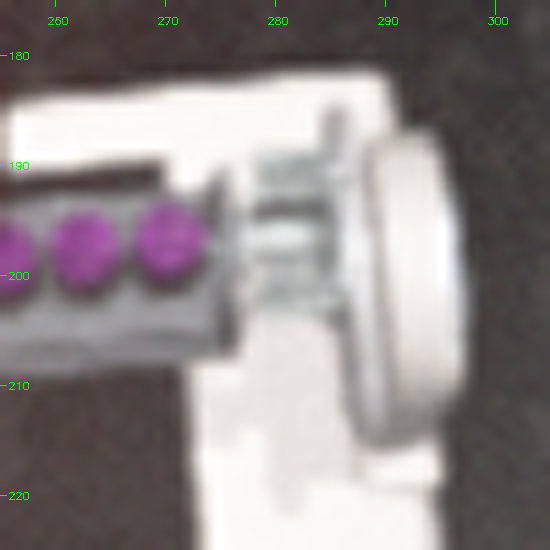

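```bash
python3 -m creep '[0,0.15,0.02,0,0, 0,0.3,0.02,0,0, 0,0.3,0.02,0,0]'; python3 go.py 561 58 229 -175
```

```text
time: 12.15
position: [561.3, 58.0, 233.6]
eef_rot: [-2.313, 1.569, -0.653]
contact_force: [-1.0, -1.0, -3.4]
grip_width: 9.0
t 12.15 pos [561.3  58.  233.6] yaw -174.9 tilt [ 0.0018 -0.0013 -1.    ] q [-0.13 -0.01 -0.01  1.56 -0.   -1.79] F [-1.02 -1.   -3.4 ] Tq [0.01 0.15 0.04] w 9.0
shift cm [0.46 0.03 0.01] turn 0.02
```

```bash
python3 -m creep '[0,0.15,0,0,0, 0,0.3,0,0,0, 0,0.3,0,0,0]'; python3 go.py 561 58 227 -175
```

```text
time: 12.52
position: [561.4, 57.9, 231.7]
eef_rot: [-2.238, 1.567, -0.578]
contact_force: [-3.9, 0.4, 5.8]
grip_width: 8.9
t 12.53 pos [561.4  57.9 231.7] yaw -174.9 tilt [ 0.0028 -0.0018 -1.    ] q [-0.13 -0.01 -0.02  1.56 -0.   -1.79] F [-3.93  0.38  5.84] Tq [-0.1   0.88  0.08] w 8.9
shift cm [0.47 0.04 0.02] turn 0.02
```

```bash
python3 -m creep '[0,0.2,0,0,0, 0,0.35,0,0,0, 0,0.35,0,0,0]'; python3 go.py 561 58 227 -175
```

```text
time: 12.9
position: [561.0, 57.7, 229.7]
eef_rot: [-2.344, 1.567, -0.684]
contact_force: [-7.5, 0.1, 8.9]
grip_width: 9.2
t 12.9 pos [561.   57.7 229.7] yaw -174.89 tilt [ 0.0032 -0.0026 -1.    ] q [-0.13 -0.01 -0.02  1.55 -0.   -1.79] F [-7.48  0.12  8.87] Tq [-0.21  1.58  0.07] w 9.2
shift cm [ 0.27 -0.    0.03] turn 0.02
```

```bash
python3 -m creep '[0,0.2,0,0,0, 0,0.4,0,0,0, 0,0.4,0,0,0]'; python3 go.py 561 58 227 -175
```

```text
time: 13.28
position: [560.2, 57.6, 226.9]
eef_rot: [-2.589, 1.566, -0.929]
contact_force: [-8.3, -1.0, 8.0]
grip_width: 9.3
t 13.28 pos [560.2  57.6 226.9] yaw -174.89 tilt [ 0.0026 -0.0035 -1.    ] q [-0.13 -0.01 -0.03  1.55 -0.   -1.79] F [-8.28 -0.98  7.97] Tq [-0.32  1.95  0.05] w 9.3
shift cm [-0.01 -0.09  0.04] turn 0.02
```

```bash
python3 -m creep '[0,0.2,0,0,0, 0,0.4,0,0,0, 0,0.4,0,0,0]'; python3 go.py 561 58 223 -175
```

```text
time: 13.65
position: [559.2, 57.4, 223.7]
eef_rot: [-2.951, 1.566, -1.291]
contact_force: [-8.6, -0.9, 6.6]
grip_width: 9.1
t 13.65 pos [559.2  57.4 223.7] yaw -174.88 tilt [ 0.0012 -0.0042 -1.    ] q [-0.13 -0.01 -0.04  1.55 -0.   -1.79] F [-8.64 -0.91  6.64] Tq [-0.26  1.92  0.02] w 9.1
shift cm [ 0.07 -0.19  0.04] turn 0.02
```

```bash
python3 -m creep '[0,0.2,-0.08,0.03,0, 0,0.4,-0.08,0.03,0, 0,0.4,-0.08,0.03,0]'; python3 go.py 560.5 58 220 -175
```

```text
time: 14.02
position: [558.0, 57.6, 218.9]
eef_rot: [2.457, 1.565, -2.167]
contact_force: [-4.6, -0.1, -3.0]
grip_width: 9.5
t 14.03 pos [558.   57.6 218.9] yaw -174.91 tilt [-0.0032 -0.0047 -1.    ] q [-0.13 -0.01 -0.05  1.54 -0.01 -1.79] F [-4.56 -0.14 -3.01] Tq [-0.14  1.2  -0.59] w 9.5
shift cm [-0.11 -0.25  0.02] turn 0.02
```

```bash
python3 -m creep '[0,0,-0.1,0.02,0, 0,0,-0.2,0.02,0, 0,0,-0.2,0.02,0]'; python3 go.py 560.5 58 216 -175
python3 - <<'E'
from h import *
snap('side','side7');snap('top','top7')
zoom('side7','z21',(250,140,310,230),7); zoom('top7','z22',(255,175,305,225),11)
E
```

```text
time: 14.4
position: [560.3, 58.0, 218.8]
eef_rot: [2.53, 1.565, -2.093]
contact_force: [-0.0, -0.2, -3.3]
grip_width: 9.0
t 14.4 pos [560.3  58.  218.8] yaw -174.9 tilt [-0.0027 -0.0047 -1.    ] q [-0.13 -0.01 -0.04  1.54 -0.01 -1.79] F [-0.02 -0.18 -3.3 ] Tq [-0.04  0.01  0.01] w 9.0
shift cm [ 0.28 -0.02 -0.  ] turn 0.02
```

View pics/z21.png

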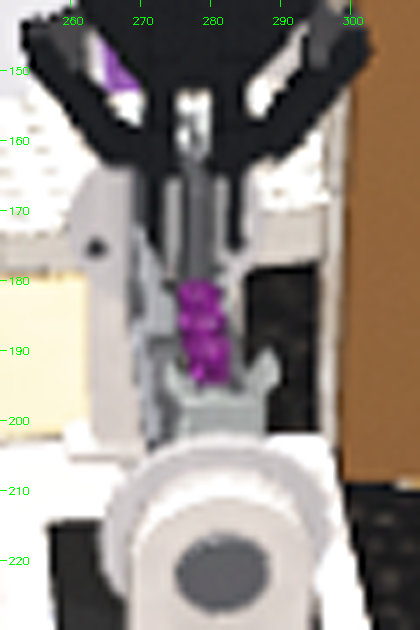

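View pics/z22.png

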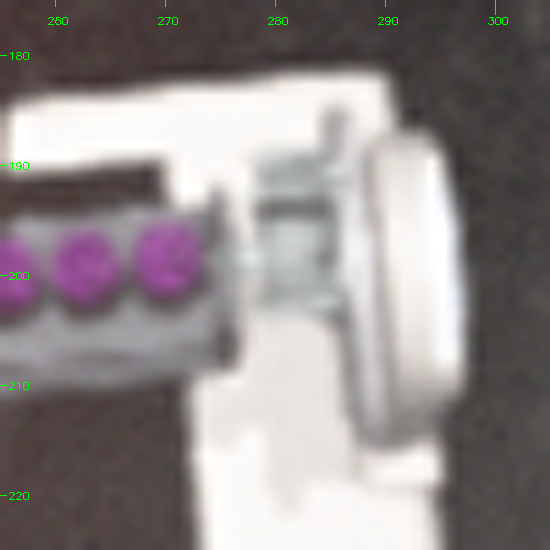

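```bash
python3 -m creep '[0,0.2,0,0,0, 0,0.4,0,0,0, 0,0.4,0,0,0]'; python3 go.py 560.5 58 216 -175
```

```text
time: 14.88
position: [560.1, 58.0, 214.6]
eef_rot: [2.459, 1.565, -2.165]
contact_force: [-0.1, -1.2, -3.4]
grip_width: 9.1
t 14.88 pos [560.1  58.  214.6] yaw -174.9 tilt [-0.0032 -0.0047 -1.    ] q [-0.13 -0.01 -0.05  1.53 -0.01 -1.79] F [-0.05 -1.16 -3.4 ] Tq [ 0.03 -0.   -0.07] w 9.1
shift cm [-0.14 -0.04 -0.01] turn 0.02
```

```bash
python3 -m creep '[0,0.1,0,0,0, 0,0.2,0,0,0, 0,0.2,0,0,0]'; python3 go.py 560.5 58 216 -175
```

```text
time: 15.25
position: [560.1, 58.0, 212.6]
eef_rot: [2.451, 1.565, -2.172]
contact_force: [0.1, 0.2, -3.9]
grip_width: 9.3
t 15.25 pos [560.1  58.  212.6] yaw -174.9 tilt [-0.0032 -0.0046 -1.    ] q [-0.13 -0.01 -0.05  1.53 -0.   -1.79] F [ 0.06  0.23 -3.88] Tq [-0.05 -0.01 -0.01] w 9.3
shift cm [-0.34 -0.04 -0.01] turn 0.02
```

```bash
python3 -m creep '[0,0.1,0,0,0, 0,0.15,0,0,0, 0,0.15,0,0,0]'; python3 go.py 560.5 58 216 -175
```

```text
time: 15.62
position: [560.3, 57.9, 211.9]
eef_rot: [2.642, 1.566, -1.982]
contact_force: [-3.1, -0.4, 5.0]
grip_width: 9.3
t 15.62 pos [560.3  57.9 211.9] yaw -174.9 tilt [-0.0021 -0.0048 -1.    ] q [-0.13 -0.01 -0.05  1.53 -0.01 -1.79] F [-3.09 -0.35  4.98] Tq [0.19 0.57 0.01] w 9.3
shift cm [-0.41 -0.02  0.  ] turn 0.02
```

```bash
python3 -m creep '[0,0.1,0,0,0, 0,0.15,0,0,0, 0,0.15,0,0,0]'; python3 go.py 560.5 58 216 -175
```

```text
time: 16.0
position: [560.4, 58.0, 211.9]
eef_rot: [2.891, 1.566, -1.732]
contact_force: [-3.5, -0.4, 9.8]
grip_width: 9.1
t 16.0 pos [560.4  58.  211.9] yaw -174.9 tilt [-8.e-04 -5.e-03 -1.e+00] q [-0.13 -0.01 -0.06  1.53 -0.01 -1.79] F [-3.48 -0.41  9.79] Tq [ 0.2   1.13 -0.05] w 9.1
shift cm [-0.41 -0.01  0.  ] turn 0.02
```

```bash
python3 -m creep '[0,0.08,0.05,0,0, 0,0.08,0.05,0,0, 0,0.08,0.05,0,0, 0,0.08,0.05,0,0]'; python3 go.py 560.2 58 220 -175
```

```text
time: 16.5
position: [560.2, 57.9, 211.9]
eef_rot: [-3.134, 1.566, -1.474]
contact_force: [-2.0, -0.4, 6.6]
grip_width: 9.4
t 16.5 pos [560.2  57.9 211.9] yaw -174.9 tilt [ 5.e-04 -5.e-03 -1.e+00] q [-0.13 -0.01 -0.06  1.52 -0.   -1.79] F [-2.05 -0.41  6.62] Tq [ 0.33  0.43 -0.02] w 9.4
shift cm [-0.81  0.    0.  ] turn 0.02
```

```bash
python3 -m creep '[0,-0.2,0,0,0, 0,-0.5,0,0,0, 0,-0.75,0,0,0, 0,-0.75,0,0,0]'; python3 go.py 560.2 58 221 -175
```

```text
time: 17.0
position: [560.2, 57.9, 219.4]
eef_rot: [3.132, 1.566, -1.491]
contact_force: [-0.0, 0.8, -3.5]
grip_width: 9.0
t 17.0 pos [560.2  57.9 219.4] yaw -174.9 tilt [ 4.e-04 -5.e-03 -1.e+00] q [-0.13 -0.01 -0.04  1.54 -0.   -1.79] F [-0.03  0.78 -3.53] Tq [0.01 0.06 0.02] w 9.0
shift cm [-0.16  0.    0.01] turn 0.02
```

```bash
python3 -m creep '[0,-0.1,0,0,0, 0,-0.2,0,0,0, 0,-0.2,0,0,0]'; python3 go.py 560.2 58 221 -175
```

```text
time: 17.38
position: [560.3, 58.0, 221.3]
eef_rot: [3.133, 1.566, -1.491]
contact_force: [1.2, 0.6, -5.5]
grip_width: 9.1
t 17.38 pos [560.3  58.  221.3] yaw -174.9 tilt [ 4.0e-04 -4.9e-03 -1.0e+00] q [-0.13 -0.01 -0.04  1.54 -0.   -1.79] F [ 1.2   0.61 -5.51] Tq [ 0.11 -0.1   0.  ] w 9.1
shift cm [0.03 0.01 0.  ] turn 0.02
```

```bash
python3 -m creep '[0,-0.1,0,0,0, 0,-0.15,0,0,0, 0,-0.15,0,0,0]'; python3 go.py 560.2 58 221 -175
```

```text
time: 17.75
position: [560.0, 58.0, 222.2]
eef_rot: [2.925, 1.566, -1.699]
contact_force: [-0.6, -1.2, -9.1]
grip_width: 9.1
t 17.75 pos [560.   58.  222.2] yaw -174.9 tilt [-6.0e-04 -4.8e-03 -1.0e+00] q [-0.13 -0.01 -0.04  1.54 -0.   -1.79] F [-0.57 -1.18 -9.12] Tq [ 0.11 -0.05  0.05] w 9.1
shift cm [ 0.12 -0.02 -0.  ] turn 0.02
```

```bash
python3 -m creep '[0,-0.12,0,0,0, 0,-0.14,0,0,0, 0,-0.14,0,0,0, 0,-0.14,0,0,0, 0,-0.14,0,0,0]'; python3 go.py 560.2 58 221 -175
```

```text
time: 18.38
position: [559.8, 57.9, 222.7]
eef_rot: [2.674, 1.566, -1.949]
contact_force: [4.3, -1.6, -25.6]
grip_width: 9.3
t 18.38 pos [559.8  57.9 222.7] yaw -174.91 tilt [-0.0019 -0.0047 -1.    ] q [-0.13 -0.01 -0.03  1.55 -0.   -1.79] F [  4.27  -1.55 -25.64] Tq [-0.03 -1.1   0.07] w 9.3
shift cm [ 0.17 -0.04  0.  ] turn 0.02
```

```bash
python3 -m creep '[0,0.05,0,0,0, 0,0.05,0,0,0]'; python3 go.py 560.2 58 213.5 -175
```

```text
time: 18.62
position: [559.8, 58.0, 222.5]
eef_rot: [2.757, 1.566, -1.866]
contact_force: [2.6, -1.2, -16.5]
grip_width: 9.3
t 18.62 pos [559.8  58.  222.5] yaw -174.91 tilt [-0.0014 -0.0047 -1.    ] q [-0.13 -0.01 -0.04  1.55 -0.   -1.79] F [  2.6   -1.18 -16.52] Tq [ 0.06 -0.69  0.09] w 9.3
shift cm [ 0.9  -0.04  0.  ] turn 0.02
```

```bash
python3 -m creep '[0,0.02,0,0,0, 0,0.02,0,0,0, 0,0.02,0,0,0]'; python3 go.py 560.2 58 213.5 -175
python3 - <<'E'
from h import *
snap('side','side8')
zoom('side8','z23',(250,140,310,230),7)
E
```

```text
time: 19.0
position: [559.9, 58.0, 222.5]
eef_rot: [2.804, 1.566, -1.819]
contact_force: [2.6, -2.3, -15.8]
grip_width: 9.3
t 19.0 pos [559.9  58.  222.5] yaw -174.9 tilt [-0.0012 -0.0048 -1.    ] q [-0.13 -0.01 -0.04  1.55 -0.   -1.79] F [  2.65  -2.26 -15.78] Tq [ 0.05 -0.51  0.06] w 9.3
shift cm [ 0.9  -0.03  0.  ] turn 0.02
```

View pics/z23.png

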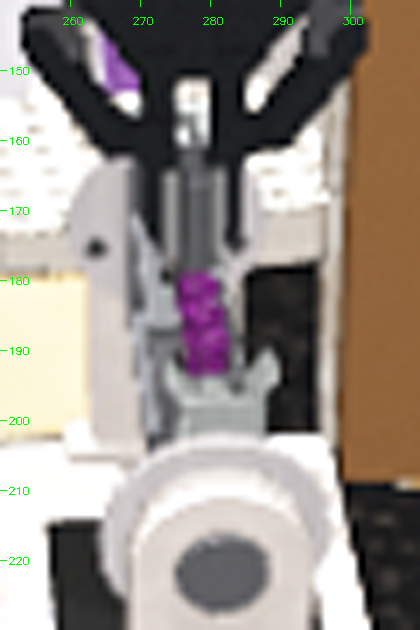

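Held for over half a second at 12–22 N with little moment about x, so both keepers carry it; the right pin stays hidden under its keeper at about (281,196). Now down to the bottom.

```bash
python3 -m creep '[0,0.3,-0.02,0,0, 0,0.6,-0.02,0,0, 0,0.9,-0.02,0,0, 0,1.0,-0.02,0,0, 0,1.0,-0.02,0,0]'; python3 go.py 560.2 58 211.9 -175
```

```text
time: 19.68
position: [560.1, 57.9, 212.6]
eef_rot: [2.824, 1.566, -1.799]
contact_force: [-0.3, -0.1, -3.6]
grip_width: 9.4
t 19.68 pos [560.1  57.9 212.6] yaw -174.91 tilt [-0.0011 -0.0048 -1.    ] q [-0.13 -0.01 -0.05  1.53 -0.   -1.79] F [-0.31 -0.13 -3.63] Tq [-0.03 -0.02  0.06] w 9.4
shift cm [ 0.07 -0.01  0.  ] turn 0.02
```

```bash
python3 -m creep '[0,0.08,0.03,0,0, 0,0.12,0.03,0,0, 0,0.12,0.03,0,0, 0,0.12,0.03,0,0]'; python3 go.py 560.2 58 211.9 -175
```

```text
time: 20.18
position: [560.1, 57.9, 211.9]
eef_rot: [3.041, 1.566, -1.583]
contact_force: [-0.1, -1.0, 3.2]
grip_width: 8.9
t 20.18 pos [560.1  57.9 211.9] yaw -174.91 tilt [-1.0e-04 -4.9e-03 -1.0e+00] q [-0.13 -0.01 -0.06  1.52 -0.   -1.79] F [-0.08 -1.01  3.22] Tq [ 0.21 -0.09 -0.04] w 8.9
shift cm [ 0.   -0.01  0.01] turn 0.02
```

```bash
python3 -m creep '[0,0.02,0,0,0, 0,0.02,0,0,0, 0,0.02,0,0,0]'; python3 go.py; python3 -m creep '[0.15,0,0,0,0, 0.3,0,0,0,0, 0.5,0,0,0,0, 0.7,0,0,0,0, 0.7,0,0,0,0, 0.7,0,0,0,0]'; python3 go.py
python3 - <<'E'
from h import *
snap('side','side9')
zoom('side9','z24',(250,120,310,230),7)
E
```

```text
time: 20.55
position: [560.1, 57.9, 211.9]
eef_rot: [3.059, 1.566, -1.565]
contact_force: [-0.2, -0.5, 3.9]
grip_width: 8.8
t 20.55 pos [560.1  57.9 211.9] yaw -174.91 tilt [ 0.     -0.0049 -1.    ] q [-0.13 -0.01 -0.06  1.52 -0.   -1.79] F [-0.24 -0.46  3.88] Tq [ 0.23  0.16 -0.01] w 8.8
shift cm [0. 0. 0.] turn 0
time: 21.3
position: [560.1, 57.8, 211.9]
eef_rot: [3.074, 1.566, -1.55]
contact_force: [-0.1, -0.9, 0.1]
grip_width: 59.6
t 21.3 pos [560.1  57.8 211.9] yaw -174.91 tilt [ 1.0e-04 -4.9e-03 -1.0e+00] q [-0.13 -0.01 -0.06  1.52 -0.   -1.79] F [-0.14 -0.86  0.05] Tq [ 0.   -0.02 -0.  ] w 59.6
shift cm [0. 0. 0.] turn 0
```

View pics/z24.png

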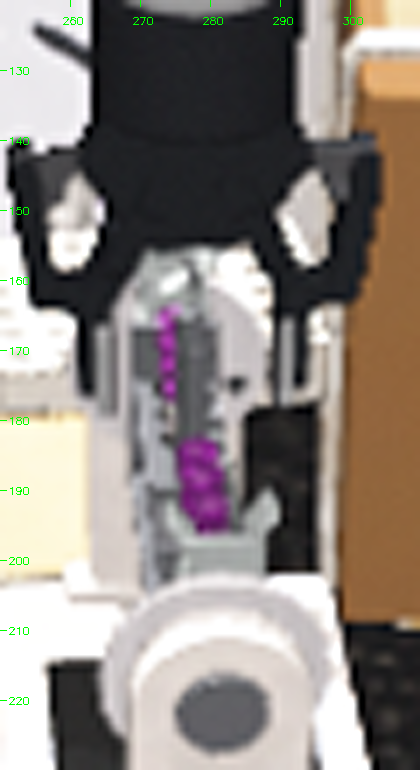

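```bash
python3 -m creep '[0.7,-0.5,0,0,0, 0.7,-2,0,0,0, 0.7,-4.5,0,0,0, 0.7,-7.5,0,0,0, 0.7,-10.5,0,0,0, 0.7,-13,0,0,0, 0.7,-14,0,0,0, 0.7,-14,0,0,0]'; python3 go.py 530 -250 352
```

```text
time: 22.35
position: [560.4, 58.5, 352.5]
eef_rot: [-3.006, 1.566, -1.346]
contact_force: [1.1, -0.7, -0.5]
grip_width: 59.8
t 22.35 pos [560.4  58.5 352.5] yaw -174.91 tilt [ 0.0012 -0.005  -1.    ] q [-0.13  0.06  0.27  1.78 -0.   -1.79] F [ 1.08 -0.66 -0.46] Tq [-0.03 -0.01 -0.04] w 59.8
shift cm [  0.2    5.76 -30.46] turn 0
```

```bash
python3 -m creep '[0.7,0,0.3,-1.5,0, 0.7,0,0.8,-4,0, 0.7,0,1.3,-7,0, 0.7,0,1.9,-10,0, 0.7,0,2.5,-13,0, 0.7,0,3,-16,0, 0.7,0,3.6,-19,0, 0.7,0,4.2,-22,0, 0.7,0,4.7,-25,0, 0.7,0,5.2,-27.5,0, 0.7,0,5.6,-29.5,0, 0.7,0,5.7,-30,0]'
python3 - <<'E'
from h import *
snap('side','side10');snap('top','top10')
zoom('side10','z25',(235,120,315,230),5); zoom('top10','z26',(180,165,310,245),6)
E
```

```text
time: 23.85
position: [529.6, -246.6, 353.3]
eef_rot: [3.104, 1.566, -1.522]
contact_force: [0.7, 0.6, -0.2]
grip_width: 59.6
```

View pics/z26.png

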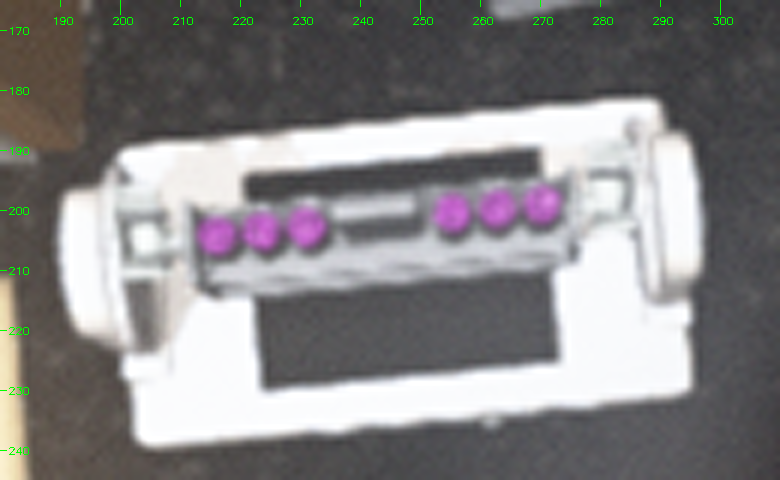

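View pics/side10.png

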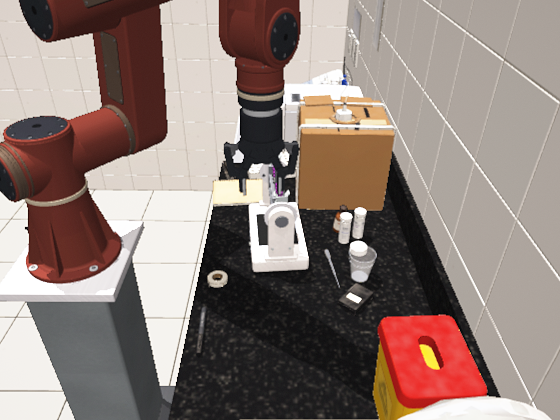

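View pics/top10.png

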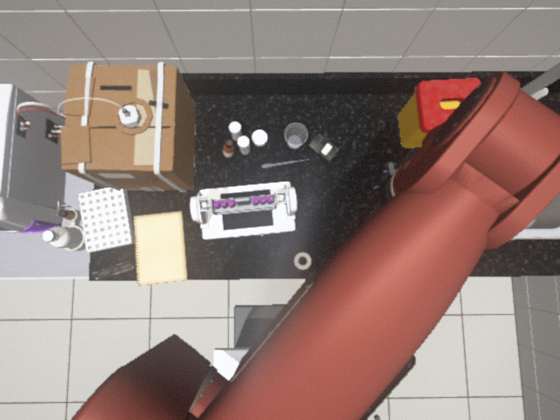

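```bash
python3 -c "
from station import env
s=env.read_state();print(s['time'],s['contact_force']);print(env.close_job())"
```

```text
23.95 [ 0.47957653  1.10656638 -0.38955214]
the job is handed in; nothing more can be done
None
```

The carrier hangs in both hooks, released, and I handed the job in at about 24 s. No verdict came back.

- **Pressing in:** I gripped the handle, lowered both pins and pushed through the keepers. The push reached about 12 N plus some side force. The pins then met the bottom at a tool height of 211.9 mm, pressing with 8 to 13 N.
- **Pull test:** Both keepers held. I meant it to be gentle, but the pull climbed to about 22 N for a moment, closer to the 28 N limit than I intended. I eased it to about 12 N and held it there.
- **Release:** I let the carrier down until the hooks took about 7 N, opened the fingers, lifted straight off and moved the arm away. The reading was near zero once the fingers opened.
- **Last pictures:** In the top view the carrier sits level between the wheels. Both keeper flaps, near (204,205) and (281,197), look as they did before I started, and the other objects look unmoved.
- **What I could not check:** The gripper hid the left hook while I worked, so there I relied on force and moment readings. I saw the left keeper only in the last top view. The two cameras disagreed by about 5 mm in x before I corrected them against the held carrier.

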